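# Kit the shaft gears for gearbox assembly

## Task

Pick out the four gears that have a shaft standing up from the middle and set each one down gently, not dropped, in the round tray that fits its size: the largest in the largest tray, the next largest in the next, and so on. Each must lie flat on its tray's floor, shaft up. Leave the two gears with only a bored collar where they lie.

Things in the scene. Friction and masses are not known exactly. Their poses are not given: they have to be found in the camera images.
- gear_xl: The largest of the four loose shaft gears: dark steel toothed disc 76 mm in diameter, 14 mm thick, lying flat; a bright steel shaft, 18 mm in diameter, to be gripped, stands up from its middle to 62 mm above the gear's underside (foot collar 26 mm wide, 3 mm high). Origin: centre of the underside; z up along the shaft. At most 0.85 kg.
- gear_l: The second largest of the four loose shaft gears: dark steel toothed disc 64 mm in diameter, 14 mm thick, lying flat; a bright steel shaft, 18 mm in diameter, to be gripped, stands up from its middle to 62 mm above the gear's underside (foot collar 26 mm wide, 3 mm high). Origin: centre of the underside; z up along the shaft. At most 0.85 kg.
- gear_m: The second smallest of the four loose shaft gears: dark steel toothed disc 52 mm in diameter, 14 mm thick, lying flat; a bright steel shaft, 18 mm in diameter, to be gripped, stands up from its middle to 62 mm above the gear's underside (foot collar 26 mm wide, 3 mm high). Origin: centre of the underside; z up along the shaft. At most 0.85 kg.
- gear_s: The smallest of the four loose shaft gears: dark steel toothed disc 40 mm in diameter, 14 mm thick, lying flat; a bright steel shaft, 18 mm in diameter, to be gripped, stands up from its middle to 62 mm above the gear's underside (foot collar 26 mm wide, 3 mm high). Origin: centre of the underside; z up along the shaft. At most 0.85 kg.
- tray_xl: The largest of the four round, open, shallow white plastic trays, fixed to the bench: 102 mm across outside, 94 mm inside (9 mm play all round its own gear), rim 12 mm above the bench, inner floor 4 mm above the bench. Origin: centre of the underside, on the bench; z points up.
- tray_l: The second largest of the four round, open, shallow white plastic trays, fixed to the bench: 90 mm across outside, 82 mm inside (9 mm play all round its own gear), rim 12 mm above the bench, inner floor 4 mm above the bench. Origin: centre of the underside, on the bench; z points up.
- tray_m: The second smallest of the four round, open, shallow white plastic trays, fixed to the bench: 78 mm across outside, 70 mm inside (9 mm play all round its own gear), rim 12 mm above the bench, inner floor 4 mm above the bench. Origin: centre of the underside, on the bench; z points up.
- tray_s: The smallest of the four round, open, shallow white plastic trays, fixed to the bench: 66 mm across outside, 58 mm inside (9 mm play all round its own gear), rim 12 mm above the bench, inner floor 4 mm above the bench. Origin: centre of the underside, on the bench; z points up.
- bored_a: A loose gear WITHOUT a shaft, to be left where it is: dark steel toothed disc 72 mm in diameter and 14 mm thick with a short bright steel collar on top, 38 mm outside and 26 mm inside, its top 30 mm above the bench. Origin: centre of the underside.
- bored_b: A loose gear WITHOUT a shaft, to be left where it is: dark steel toothed disc 58 mm in diameter and 14 mm thick with a short bright steel collar on top, 38 mm outside and 26 mm inside, its top 30 mm above the bench. Origin: centre of the underside.
Things that resemble listed ones, but are neither listed nor needed, are in the scene too. Leave any orange or red look-alike of the gear_m alone.

How it is judged:
By the outcome, as a careful person would: the job done as asked, in the order asked, and still so for the second after the job is handed in, with the robot touching nothing.
It also fails if it takes over 93 s, if anything falls off the work surface, if the arm or the gripper's body presses on something with over 40 N, if the wrist force passes 120 N, or if a joint passes its speed limit or range.

## Robot

A 6-joint arm with a two-finger parallel gripper is mounted at the origin on the work surface. World frame = base frame: x ahead of the robot, y to its left, z up, the work surface at z = 0. Lengths are in m, angles in rad, forces in N, time in s.
With the tool pointing down it reaches from about 0.3 to 0.775 m from the base axis. Payload 14.6 kg.
Tool frame: the origin (TCP) lies midway between the tips of the shut fingers; the grasp point (between the pads) lies 19 mm behind it (hold_point_z is the distance from the TCP to the grasp point, in m); z points along the fingers, y is the direction in which the jaws open and shut (so a half turn about z gives the same grasp; the last joint's range is limited). The gripper opens to 94 mm and grips with 3 to 60 N. Pads are 16 mm wide; open, the fingers measure 119 mm over their backs; the gripper's body (75 mm by 177 mm) begins 78 mm behind the grasp point.
Start: joints at [-0.067, 0.3, 1.521, -0, 1.321, -0.067], TCP at [0.55, -0, 0.205] pointing down, gripper open.
Joint ranges: [-3.03, 3.03], [-0.79, 2.21], [0.23, 2.52], [-1.04, 4.18], [0, 3.07], [-2.55, 2.55]. Speed limits (rad/s): [2.22, 2.22, 2.57, 3.14, 3.14, 3.14].

## Interface

Orientations are given as a unit quaternion [w, x, y, z].
In Python, from rig import state, camera, camera_info, job_done, hold_point_z gives the robot as it stands. The module is installed in compiled form; this text tells all that it offers.
- The arm moves only by the tool drive_tool, never from a script. Its arguments are lists of equal length, an entry for each row: "dp": the shift along the world's x, y, z in cm, a list of three; "turn": the turn about the world's z in rad. In form: {"dp": [[x, y, z], ...], "turn": [turn, ...]}. A call has 1 to 20 rows; each row is the pose to reach, as a shift and turn from the pose commanded when the call began; what a row does not reach only later rows make up. A row lasts 1/10 s, in which the tool goes at most 50 mm and 8.59 degrees, less where a joint would pass 70% of its speed; a pose out of reach is approached as far as the arm can. A call with a gripper value outside its range is refused whole. "jaw" is the closure, from 0 (fully open) to 1 (shut), set as the call begins (left out, the last holds). The fingers move at their own pace and stop on an object; "grip_force" is the grip in N (left out, the last holds). Time passes only in rows, so rows that repeat a pose let the fingers close. It gives the time, the measured TCP pose, the force and the opening at its end, in the units of the state.
- state(): the state, without advancing time (a new reading comes with each control period).
- camera(name): name is "scene" or "side" or "wrist"; returns the picture (480x640x3 uint8, blue, green, red); there is no depth.
- camera_info(name): a dict with "K" (3x3 intrinsics, pixels), "pose" (4x4, takes a point from camera to world coordinates). Camera axes: x right, y down, z forward; pixel columns grow to the right and rows downward; lengths in m; the calibration is good to about 2 mm. The wrist camera is an equidistant fisheye: a pixel r from the principal point sees the ray r / f radians off the axis. A picture is of the moment at which its call begins: read the wrist's pose just before it. camera_info takes no time and is no camera call; for the wrist camera it gives the pose at the moment of the call.
- job_done(): hands the job in, once; it reports no verdict.
The state is a dict: "clock": time; "joint_pos": joint angles; "dq": joint speeds; "joint_efforts": joint torques, N m; "eef_pos": TCP position; "orientation": TCP orientation; "contact_force": force on the tool from outside, world axes, zero at the start; "ft_torque": the same for the moment, N m; "width": opening from 0.0 (shut) to 1.0 (fully open).
Only numpy, scipy, OpenCV 4.12 (cv2) and the standard library are available. Lean on these libraries where they do the work, as an engineer would, in place of code of your own. Each camera call takes 0.05 s, during which the arm holds its last target.

## Working session

There is one attempt and no reset: what is moved stays moved. The work goes in short steps, Python scripts to look and compute and a tool call to move; the robot and the scene stay as the last step left them, time stands still between calls to the robot, and variables do not carry over. Pictures are saved under pics/ and viewed, and the job is handed in when it is done.

Besides the shell and the picture viewer there is one more tool, called after ">>>" as name(argument=value, ...) on one line, values as JSON. drive_tool: Moves the arm, as the interface text tells. Its arguments: {"type":"object","properties":{"dp":{"type":"array"},"turn":{"type":"array"},"jaw":{"type":"number"},"grip_force":{"type":"number"}},"required":["dp","turn"]}

```bash
mkdir -p pics; python3 - <<'E'
from rig import *
import cv2
s=state();print(s, hold_point_z if not callable(hold_point_z) else hold_point_z())
for n in("scene","side","wrist"):
    i=camera_info(n);print(n,i)
    im=camera(n);cv2.imwrite(f"pics/{n}0.png",im)
E
```

```text
{'clock': 0.0, 'joint_pos': array([-6.65768300e-02,  3.00454280e-01,  1.52159608e+00,  1.60158470e-05,
        1.32071612e+00, -6.65822623e-02]), 'dq': array([-0.00107219,  0.00060531,  0.00051409,  0.00018241,  0.00100582,
        0.00073589]), 'joint_efforts': array([-1.53750298e-03, -5.31805658e+01, -3.52735734e+01,  7.07558286e-02,
        2.43994006e-02, -4.79655944e-05]), 'eef_pos': array([5.49726719e-01, 3.22401509e-05, 2.04889219e-01]), 'orientation': array([-4.46810266e-04,  7.07106143e-01,  7.07107175e-01, -3.80641983e-04]), 'contact_force': array([ 0.74296011,  0.53640518, -1.18978344]), 'ft_torque': array([ 0.01406473,  0.00592199, -0.01172296]), 'width': 0.9992156571353673} 0.0188
scene {'K': array([[491.39541669,   0.        , 316.68253018],
       [  0.        , 491.39541669, 242.07746294],
       [  0.        ,   0.        ,   1.        ]]), 'pose': array([[-0.65671723,  0.39477284, -0.64255497,  1.26934795],
       [ 0.754061  ,  0.33165245, -0.56692033,  0.64061722],
       [-0.01069982, -0.85683199, -0.51548468,  0.69923316],
       [ 0.        ,  0.        ,  0.  
[... 260 characters left out ...]
      [-0.41312713, -0.53420273,  0.73753198, -0.87830295],
       [-0.01487275, -0.8058096 , -0.59198792,  0.68606265],
       [ 0.        ,  0.        ,  0.        ,  1.        ]])}
wrist {'K': array([[371.64829954,   0.        , 319.51477586],
       [  0.        , 371.64829954, 236.531721  ],
       [  0.        ,   0.        ,   1.        ]]), 'pose': array([[ 9.99999877e-01, -3.28334736e-04, -3.71840480e-04,
         5.49614328e-01],
       [-4.09794279e-04, -9.69202355e-01, -2.46265358e-01,
         7.16043682e-02],
       [-2.79531198e-04,  2.46265480e-01, -9.69202371e-01,
         3.83709384e-01],
       [ 0.00000000e+00,  0.00000000e+00,  0.00000000e+00,
         1.00000000e+00]])}
```

View pics/scene0.png

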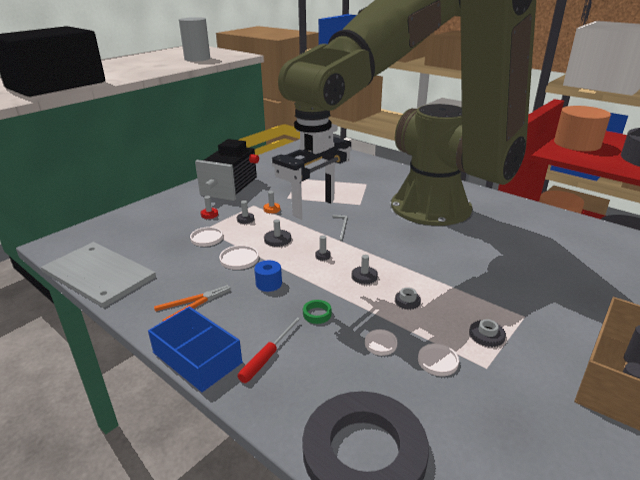

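View pics/side0.png

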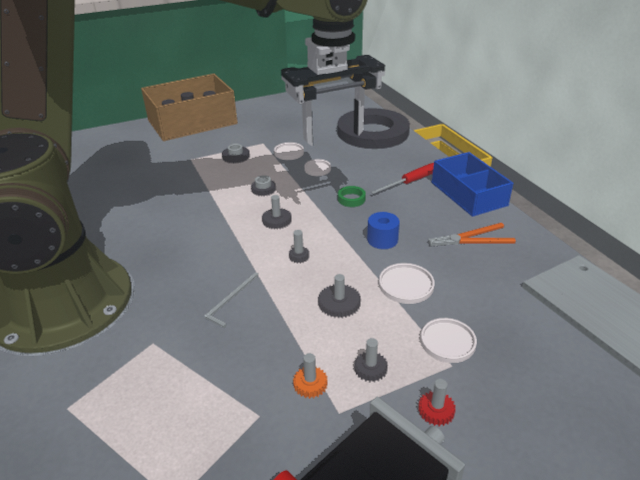

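View pics/wrist0.png

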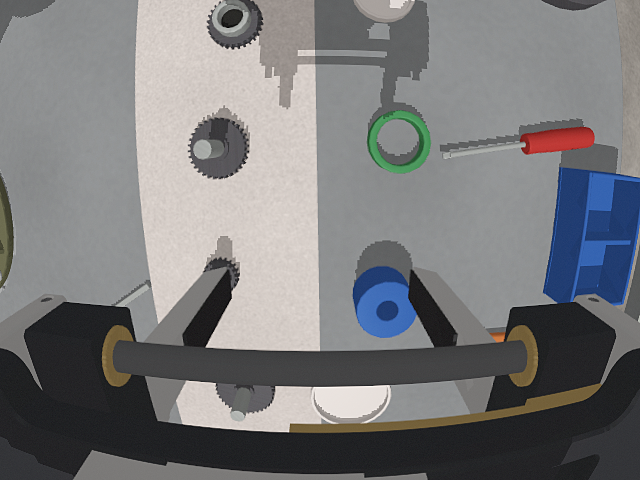

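The scene view shows the gears at (277,237), (323,252), (364,272), (245,215), and trays at (207,237), (239,258), (381,342), (438,359). The bored gears are at (407,297) and (487,332). In the side view the gears are at (339,298), (298,252), (276,215), (371,363), and trays at (406,282), (448,340), (289,150), (318,168). I'll zoom in to measure.

```bash
cat > h.py <<'E'
import numpy as np, cv2
from rig import camera_info
I={n:camera_info(n) for n in("scene","side")}
def cast(n,uv,z):
    K,P=I[n]["K"],I[n]["pose"]
    d=P[:3,:3]@np.linalg.inv(K)@np.array([uv[0],uv[1],1.0]); o=P[:3,3]
    return (o+d*(z-o[2])/d[2])[:2]
E
python3 - <<'E'
import cv2,numpy as np
from h import *
im=cv2.imread("pics/side0.png")
c=cv2.resize(im[130:390,220:490],None,fx=2.9,fy=2.3*0+2.3,interpolation=0);cv2.imwrite("pics/sz.png",c[:,:800])
# trays: white low-sat blobs via top view rectification at z=0.012
for n,s in(("side",(1,0)),("scene",(1,0))):
    im=cv2.imread(f"pics/{n}0.png")
    # rectify to bench plane z=.012: 1mm/px, x .2..0.8, y -.4...4
    pts=np.float32([[.3,-.4],[.75,-.4],[.75,.4],[.3,.4]])
    K,P=I[n]["K"],I[n]["pose"]
    w=np.c_[pts,np.full(4,.012)]; q=(w-P[:3,3])@P[:3,:3]; q=q/q[:,2:]; uv=np.float32((q@K.T)[:,:2])
    dst=np.float32([[0,800],[450,800],[450,0],[0,0]])*0+np.float32([[(p[1]+.4)*1000,(0.75-p[0])*1000] for p in pts])
    H=cv2.getPerspectiveTransform(uv,np.float32(dst))
    cv2.imwrite(f"pics/rect_{n}.png",cv2.warpPerspective(im,H,(800,450)))
E
```

```text
(no output)
```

View pics/rect_side.png

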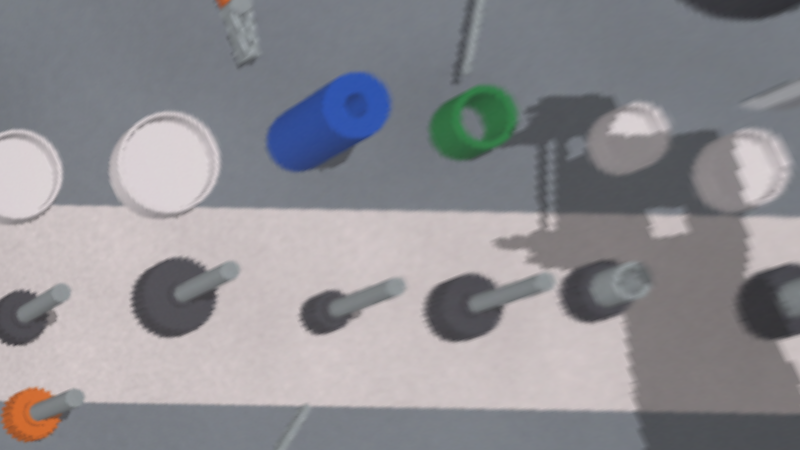

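View pics/rect_scene.png

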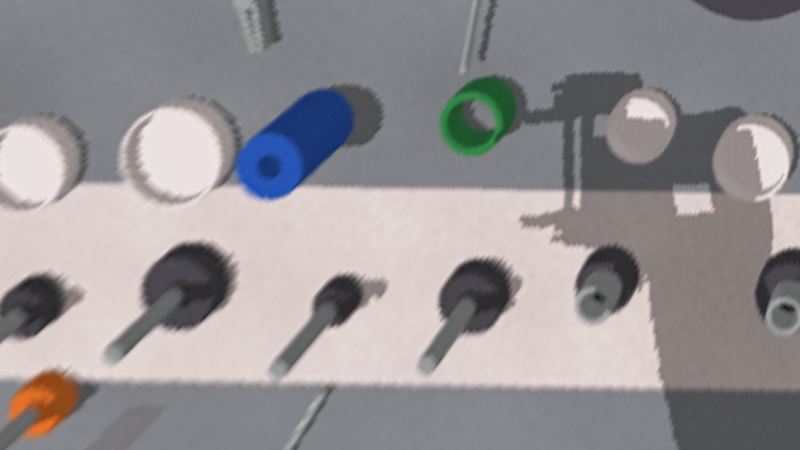

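```bash
cat >> h.py <<'E'
def rect(n,im,z,x0=.28,x1=.78,y0=-.52,y1=.36,s=1000):
    pts=np.array([[x0,y0],[x1,y0],[x1,y1],[x0,y1]])
    K,P=I[n]["K"],I[n]["pose"]
    w=np.c_[pts,np.full(4,z)]; q=(w-P[:3,3])@P[:3,:3]; q=q/q[:,2:]; uv=np.float32((q@K.T)[:,:2])
    dst=np.float32([[(p[1]-y0)*s,(x1-p[0])*s] for p in pts])
    return cv2.warpPerspective(im,cv2.getPerspectiveTransform(uv,dst),(int((y1-y0)*s),int((x1-x0)*s)))
E
python3 - <<'E'
from h import *
for nm,z,(x0,x1,y0,y1),s in(("tl",.012,(.5,.68,-.5,-.16),2300),("tr",.012,(.5,.68,.12,.46),2300),("top",.062,(.34,.52,-.44,.12),1400)):
    a=[rect(n,cv2.imread(f"pics/{n}0.png"),z,x0,x1,y0,y1,s) for n in("side","scene")]
    for im in a:
        for k in np.arange(round(y0,2),y1,.02): 
            u=int((k-y0)*s); cv2.line(im,(u,0),(u,6),(0,0,255),1); 
            if round(k*100)%4==0: cv2.putText(im,f"{k*100:.0f}",(u,18),0,.35,(0,0,255))
        for k in np.arange(x0,x1,.02):
            v=int((x1-k)*s); cv2.line(im,(0,v),(6,v),(0,0,255),1); cv2.putText(im,f"{k*100:.0f}",(8,v+4),0,.35,(0,0,255))
    o=np.vstack(a); o=cv2.resize(o,None,fx=min(1,600/o.shape[0],800/o.shape[1]),fy=min(1,600/o.shape[0],800/o.shape[1]),interpolation=cv2.INTER_AREA); cv2.imwrite(f"pics/r_{nm}.png",o)
E
```

```text
(no output)
```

View pics/r_tl.png

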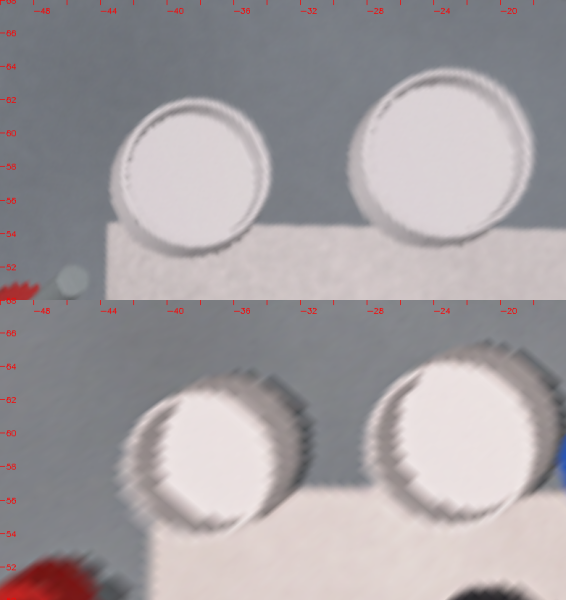

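View pics/r_tr.png

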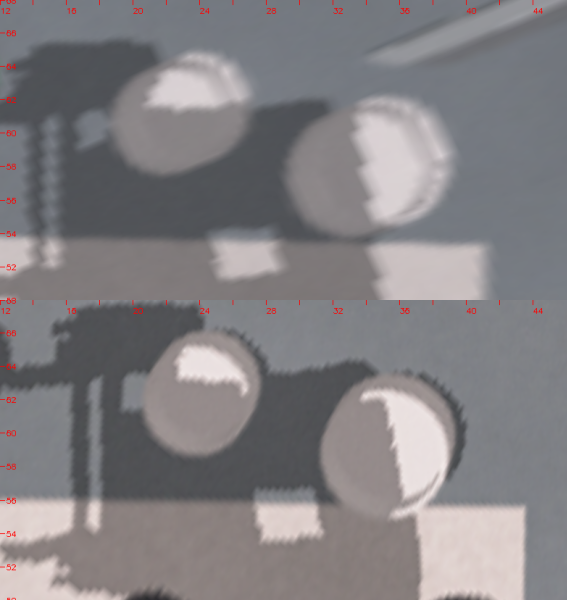

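View pics/r_top.png

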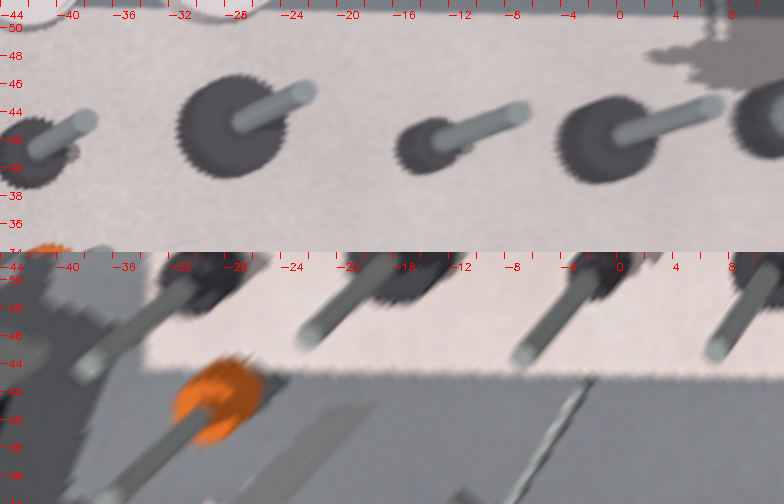

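```bash
python3 - <<'E'
from h import *
for n,l in(("scene",[(197,190,0),(230,198,0),(200,162,.08),(232,168,.08),(210,215,0),(209,200,.062),(272,196,.062),(268,275,0),(267,268,.06)]),("side",[(375,405,0),(460,465,0),(372,405,.08),(460,462,.08),(438,385,.062),(309,358,.062),(383,218,.06)])):
    for u,v,z in l: print(n,u,v,z,cast(n,(u,v),z).round(3))
im=cv2.imread("pics/side0.png")[320:480,240:500]; cv2.imwrite("pics/m1.png",cv2.resize(im,None,fx=3,fy=3))
im=cv2.imread("pics/scene0.png")[100:260,160:360]; cv2.imwrite("pics/m2.png",cv2.resize(im,None,fx=3.5,fy=3.5))
E
```

```text
scene 197 190 0 [ 0.401 -0.661]
scene 230 198 0 [ 0.369 -0.528]
scene 200 162 0.08 [ 0.355 -0.686]
scene 232 168 0.08 [ 0.321 -0.562]
scene 210 215 0 [ 0.486 -0.483]
scene 209 200 0.062 [ 0.498 -0.461]
scene 272 196 0.062 [ 0.36  -0.338]
scene 268 275 0 [ 0.596 -0.117]
scene 267 268 0.06 [ 0.635 -0.074]
side 375 405 0 [ 0.409 -0.441]
side 460 465 0 [ 0.466 -0.573]
side 372 405 0.08 [ 0.374 -0.49 ]
side 460 462 0.08 [ 0.43  -0.605]
side 438 385 0.062 [ 0.479 -0.489]
side 309 358 0.062 [ 0.336 -0.368]
side 383 218 0.06 [ 0.612 -0.096]
```

View pics/m1.png

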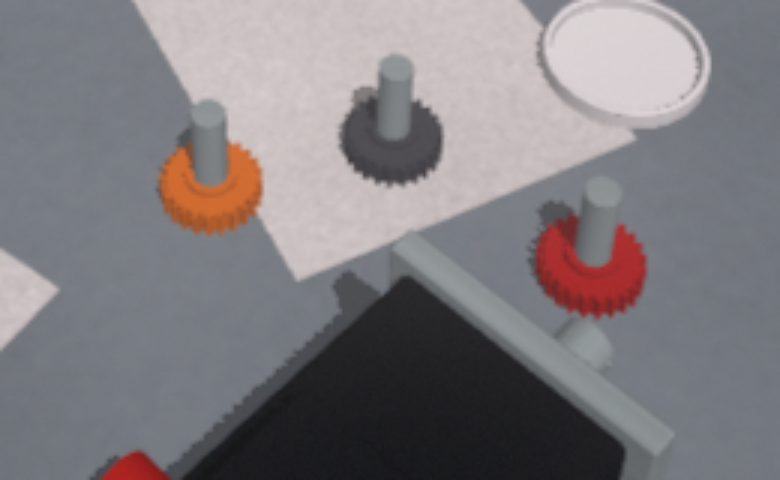

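View pics/m2.png

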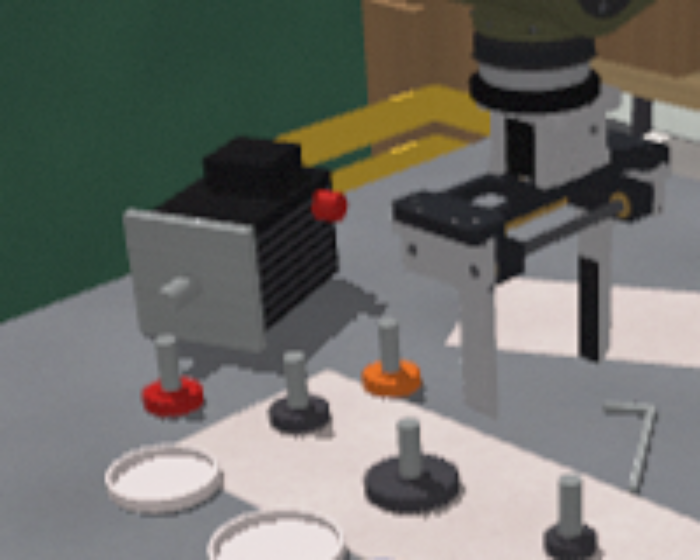

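```bash
python3 - <<'E'
from h import *
def tri(a,b):
    Ps=[np.array(I[n]["K"])@np.linalg.inv(I[n]["pose"])[:3] for n in("scene","side")]
    X=cv2.triangulatePoints(Ps[0],Ps[1],np.float64(a).reshape(2,1),np.float64(b).reshape(2,1)); return (X[:3]/X[3]).ravel().round(3)
print(tri((233,166),(377,398)),tri((197,161),(464,467)), cast("scene",(235,199),0))
print("blue top",tri((267,268),(383,220)))
for n,a,b in(("red",(208,197),(440,383)),("orange",(271,192),(309,357)),("M",(244,202),(371,343)),("XL",(277,221),(339,279))): print(n,tri(a,b))
E
```

```text
[ 0.368 -0.505  0.116] [ 0.411 -0.627  0.116] [ 0.36380795 -0.50938645]
blue top [ 0.62  -0.088  0.047]
red [ 0.485 -0.485  0.06 ]
orange [ 0.338 -0.364  0.059]
M [ 0.435 -0.378  0.058]
XL [ 0.455 -0.222  0.057]
```

```bash
cat >> h.py <<'E'
def wcast(P,K,uv,z):
    a=np.array([uv[0]-K[0,2],uv[1]-K[1,2]]); r=np.hypot(*a); t=r/K[0,0]
    d=P[:3,:3]@np.array([*(a/r*np.sin(t)),np.cos(t)]); o=P[:3,3]
    return (o+d*(z-o[2])/d[2])[:2]
E
python3 - <<'E'
from h import *
i=camera_info("wrist")
for uv,z in(((204,149),.062),((221,148),.012),((238,414),.062)): print(wcast(i["pose"],i["K"],uv,z).round(4))
im=cv2.imread("pics/wrist0.png"); cv2.imwrite("pics/w0z.png",np.hstack([cv2.resize(im[100:200,170:270],None,fx=4,fy=4),cv2.resize(im[360:460,190:290],None,fx=4,fy=4)]))
E
```

```text
[0.4473 0.0699]
[0.4497 0.0698]
[ 0.4567 -0.2185]
```

View pics/w0z.png

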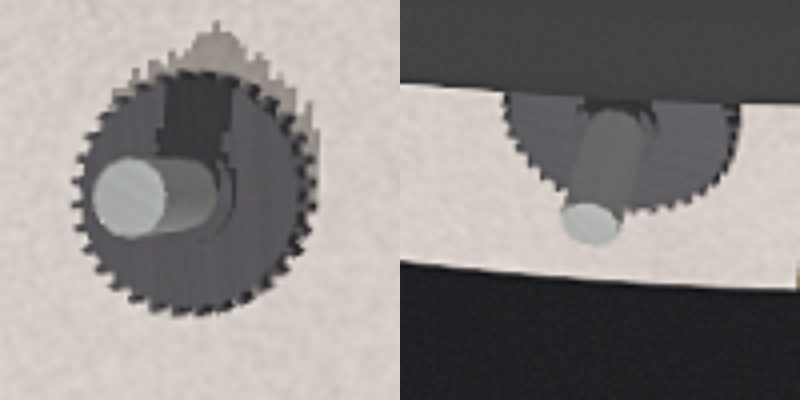

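>>> drive_tool(dp=[[-1, -2, 0], [-3, -6, 0], [-5, -10, 0], [-7, -14, 0], [-8.5, -18, 0], [-9.2, -21, 0], [-9.2, -22, 0], [-9.2, -22, 0], [-9.2, -22, 0]], turn=[0, 0, 0, 0, 0, 0, 0, 0, 0], jaw=0.3, grip_force=40)

```text
clock: 1.05
eef_pos: [0.4583, -0.2191, 0.2052]
orientation: [-0.0, 0.707, 0.707, 0.0]
contact_force: [-0.6, -0.4, 0.6]
width: 0.7
```

The zoom shows the L shaft top at about (203,149) and the XL shaft top at about (238,416). Both agree with the fixed cameras to within 2 mm.

```bash
cat >> h.py <<'E'
def snap(name):
    from rig import camera
    i=camera_info("wrist"); im=camera("wrist"); cv2.imwrite(f"pics/{name}.png",im); np.savez(f"pics/{name}.npz",P=i["pose"],K=i["K"])
def wc(name,uv,z):
    d=np.load(f"pics/{name}.npz"); return wcast(d["P"],d["K"],uv,z).round(4)
E
python3 -c "
from h import *
snap('w1')"
```

```text
(no output)
```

View pics/w1.png

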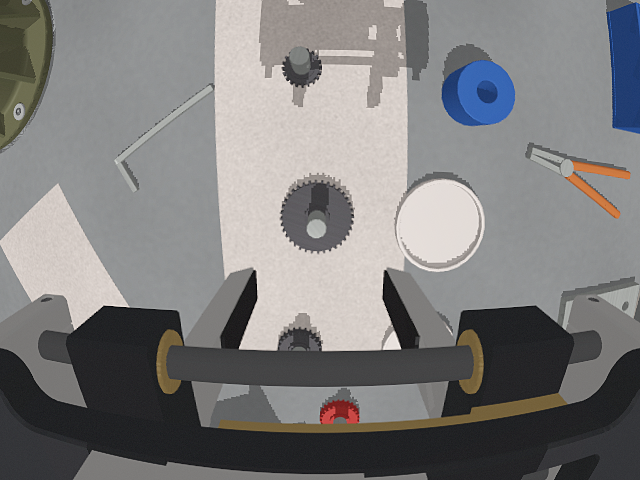

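The wrist view shows the XL gear's shaft top at (317,229) between the jaws, which open along x. Tray XL is at (440,222), spanning columns 396–485 and rows 173–271. The S gear is at (300,57).

```bash
python3 -c "
from h import *
print(wc('w1',(317,229),.062),wc('w1',(300,56),.062))
a=[wc('w1',p,.012) for p in((396,222),(485,222),(440,176),(440,271))];print(a, (a[0]+a[1])/2,(a[2]+a[3])/2)
im=cv2.imread('pics/w1.png');hs=cv2.cvtColor(im,40);m=cv2.inRange(hs,(0,0,190),(180,60,255));m[:,:410]=0;m[:170]=0;m[280:]=0;m[:,500:]=0
# inner floor via casted contour pts
c=max(cv2.findContours(m,0,1)[0],key=cv2.contourArea)[:,0];w=np.array([wc('w1',p,.012) for p in c]);(x,y),r=cv2.minEnclosingCircle(np.float32(w));print(x,y,r)
e=cv2.fitEllipse(np.float32(w*1000));print(e)
"
```

```text
[ 0.4559 -0.2223] [ 0.4414 -0.0695]
[array([ 0.5375, -0.2264]), array([ 0.6395, -0.2255]), array([ 0.583 , -0.1772]), array([ 0.5908, -0.2811])] [ 0.5885  -0.22595] [ 0.5869  -0.22915]
0.5883265137672424 -0.23085486888885498 0.0507563091814518
((590.9918823242188, -229.17132568359375), (87.74229431152344, 98.73127746582031), 179.12139892578125)
```

>>> drive_tool(dp=[[-0.2, -0.15, -2], [-0.2, -0.15, -5], [-0.2, -0.15, -8], [-0.2, -0.15, -11], [-0.2, -0.15, -14], [-0.2, -0.15, -16], [-0.2, -0.15, -17.5], [-0.2, -0.15, -18.3], [-0.2, -0.15, -18.3], [-0.2, -0.15, -18.3]], turn=[0, 0, 0, 0, 0, 0, 0, 0, 0, 0])

```text
clock: 2.1
eef_pos: [0.4565, -0.2212, 0.0231]
orientation: [0.0, 0.707, 0.707, 0.0]
contact_force: [0.2, -0.1, 0.7]
width: 0.7
```

>>> drive_tool(dp=[[0, 0, 0], [0, 0, 0], [0, 0, 0], [0, 0, 0], [0, 0, 0], [0, 0, 0], [0, 0, 0], [0, 0, 0], [0, 0, 0], [0, 0, 0]], turn=[0, 0, 0, 0, 0, 0, 0, 0, 0, 0], jaw=1.0, grip_force=40)

```text
clock: 3.1
eef_pos: [0.4559, -0.2215, 0.0224]
orientation: [-0.0, 0.707, 0.707, -0.0]
contact_force: [-3.2, 0.2, 1.1]
width: 0.182
```

>>> drive_tool(dp=[[0, 0, 0.5], [0, 0, 1.5], [0, 0, 3], [0, 0, 4.5], [0, 0, 6], [0, 0, 6.5], [1, 0, 6.5], [3, -0.2, 6.5], [6, -0.4, 6.5], [9, -0.6, 6.5], [11, -0.8, 6.5], [12.5, -0.8, 6.5], [13.2, -0.8, 6.5], [13.2, -0.8, 6.5], [13.2, -0.8, 6.5], [13.2, -0.8, 6.5]], turn=[0, 0, 0, 0, 0, 0, 0, 0, 0, 0, 0, 0, 0, 0, 0, 0])

```text
clock: 4.7
eef_pos: [0.5875, -0.2295, 0.0874]
orientation: [-0.0, 0.707, 0.707, -0.0]
contact_force: [0.4, -0.4, -5.1]
width: 0.187
```

```bash
python3 -c "
from h import *
snap('w2')"
```

```text
(no output)
```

View pics/w2.png

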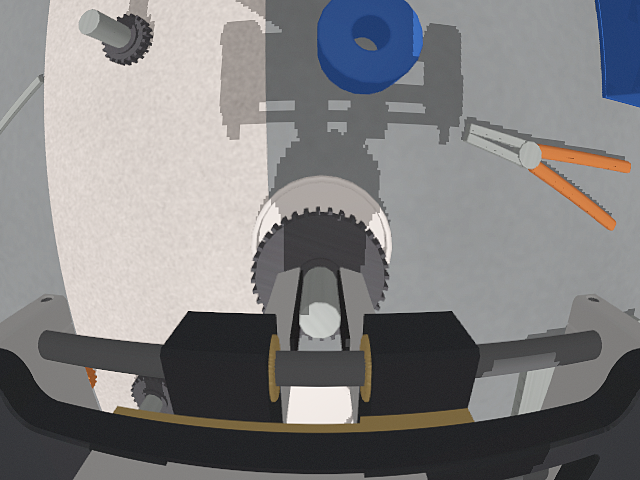

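The wrist view shows the XL gear gripped upright and centred in columns over tray XL. The tray's far rim is at (321,176) and its sides at columns 251 and 391.

```bash
python3 -c "
from h import *
print([wc('w2',p,.012) for p in((321,176),(252,240),(391,240))])
print([wc('w2',p,.08) for p in((251,273),(389,273),(320,208))])"
```

```text
[array([ 0.5883, -0.1798]), array([ 0.539, -0.225]), array([ 0.6384, -0.2251])]
[array([ 0.5504, -0.2254]), array([ 0.6246, -0.2255]), array([ 0.5875, -0.1903])]
```

>>> drive_tool(dp=[[0, 0, -1], [0, 0, -2.5], [0, 0, -4], [0, 0, -5], [0, 0, -5.6], [0, 0, -5.9], [0, 0, -6.0], [0, 0, -6.1], [0, 0, -6.1], [0, 0, -6.1]], turn=[0, 0, 0, 0, 0, 0, 0, 0, 0, 0])

```text
clock: 5.75
eef_pos: [0.5881, -0.2296, 0.0268]
orientation: [0.0, 0.707, 0.707, 0.0]
contact_force: [-0.7, 0.4, -5.8]
width: 0.181
```

>>> drive_tool(dp=[[0, 0, -0.03], [0, 0, -0.06], [0, 0, -0.09], [0, 0, -0.1], [0, 0, -0.1]], turn=[0, 0, 0, 0, 0])

```text
clock: 6.25
eef_pos: [0.5882, -0.2296, 0.0265]
orientation: [0.0, 0.707, 0.707, 0.0]
contact_force: [-4.2, 3.1, 6.4]
width: 0.184
```

>>> drive_tool(dp=[[0, 0, 0], [0, 0, 0], [0, 0, 0], [0, 0, 0], [0, 0, 0]], turn=[0, 0, 0, 0, 0], jaw=0.3)

```text
clock: 6.75
eef_pos: [0.588, -0.2295, 0.0254]
orientation: [0.0, 0.707, 0.707, -0.0]
contact_force: [0.2, -0.6, -0.5]
width: 0.569
```

>>> drive_tool(dp=[[0, 0, 1], [0, 0, 3], [0, 0, 6], [0, 0, 9], [0, 0, 11], [0, 0, 12], [0, 0, 12]], turn=[0, 0, 0, 0, 0, 0, 0])

```text
clock: 7.45
eef_pos: [0.5884, -0.2297, 0.147]
orientation: [0.001, 0.707, 0.707, 0.0]
contact_force: [0.1, 0.5, -0.1]
width: 0.704
```

```bash
python3 -c "
from h import *
snap('w3')"
```

```text
(no output)
```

View pics/w3.png

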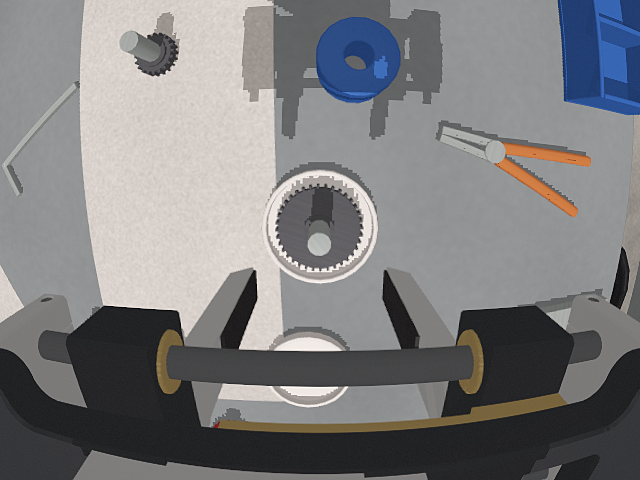

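XL lies inside its tray: its disc is centred at (320,226) and the rim spans 263–377. Next is gear L at (0.447, 0.070).

>>> drive_tool(dp=[[-1, 1, 0], [-2, 3, 0], [-4, 6, 0], [-6, 10, 0], [-8, 14, 0], [-10, 18, 0], [-12, 22, 0], [-13, 26, 0], [-14, 29, 0], [-14.1, 29.95, 0], [-14.1, 29.95, 0], [-14.1, 29.95, -2], [-14.1, 29.95, -5], [-14.1, 29.95, -8], [-14.1, 29.95, -10.5], [-14.1, 29.95, -12], [-14.1, 29.95, -12.3], [-14.1, 29.95, -12.3], [-14.1, 29.95, -12.3]], turn=[0, 0, 0, 0, 0, 0, 0, 0, 0, 0, 0, 0, 0, 0, 0, 0, 0, 0, 0])

```text
clock: 9.4
eef_pos: [0.4476, 0.0696, 0.0231]
orientation: [0.0, 0.707, 0.707, 0.0]
contact_force: [1.1, 0.4, -0.5]
width: 0.703
```

>>> drive_tool(dp=[[0, 0, 0], [0, 0, 0], [0, 0, 0], [0, 0, 0], [0, 0, 0], [0, 0, 0], [0, 0, 0], [0, 0, 0], [0, 0, 0], [0, 0, 0]], turn=[0, 0, 0, 0, 0, 0, 0, 0, 0, 0], jaw=1.0)

```text
clock: 10.4
eef_pos: [0.4466, 0.07, 0.0224]
orientation: [-0.0, 0.707, 0.707, -0.0]
contact_force: [-5.2, 0.1, 5.2]
width: 0.186
```

>>> drive_tool(dp=[[0, 0, 0.5], [0, 0, 2], [0, 0, 4], [0, 0, 6], [0, 0, 8], [0, 0, 10], [0, 0, 10.5], [0, 0, 10.5]], turn=[0, 0, 0, 0, 0, 0, 0, 0])

```text
clock: 11.2
eef_pos: [0.4472, 0.07, 0.1276]
orientation: [0.0, 0.707, 0.707, 0.0]
contact_force: [-0.6, -0.7, -4.9]
width: 0.184
```

```bash
python3 -c "
from h import *
snap('w4')
print([wc('w3',p,.012) for p in((310,407),(266,372),(353,372))])"
```

```text
[array([ 0.5783, -0.4267]), array([ 0.534 , -0.3802]), array([ 0.6225, -0.3797])]
```

View pics/w4.png

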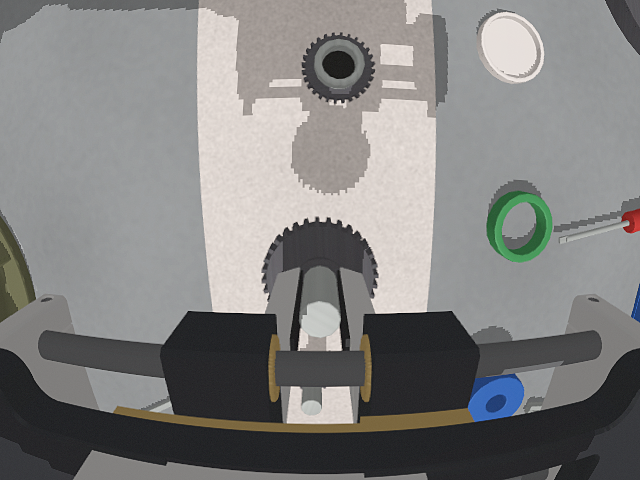

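L is held upright, and the S tray is at (511,47). Now carrying L to its tray at (0.5785, -0.3815).

```bash
python3 -c "
from h import *
print([wc('w4',p,.012) for p in((477,43),(544,50),(511,47),(509,12),(513,83))])"
```

```text
[array([0.5791, 0.2338]), array([0.6485, 0.2391]), array([0.6125, 0.2354]), array([0.6129, 0.2691]), array([0.6133, 0.2026])]
```

>>> drive_tool(dp=[[0, -1, 0], [0.5, -3, 0], [1.5, -6, 0], [3, -10, 0], [4.5, -14, 0], [6, -18, 0], [7.5, -22, 0], [9, -26, 0], [10, -30, 0], [11, -34, 0], [12, -38, 0], [12.6, -41.5, 0], [13, -44, 0], [13.15, -45.15, 0], [13.15, -45.15, 0], [13.15, -45.15, 0], [13.15, -45.15, -2], [13.15, -45.15, -4], [13.15, -45.15, -6], [13.15, -45.15, -6]], turn=[0, 0, 0, 0, 0, 0, 0, 0, 0, 0, 0, 0, 0, 0, 0, 0, 0, 0, 0, 0])

```text
clock: 13.25
eef_pos: [0.5775, -0.3793, 0.0647]
orientation: [-0.002, 0.707, 0.708, -0.0]
contact_force: [-1.4, 0.1, -4.0]
width: 0.187
```

```bash
python3 -c "
from h import *
snap('w5')"
```

```text
(no output)
```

View pics/w5.png

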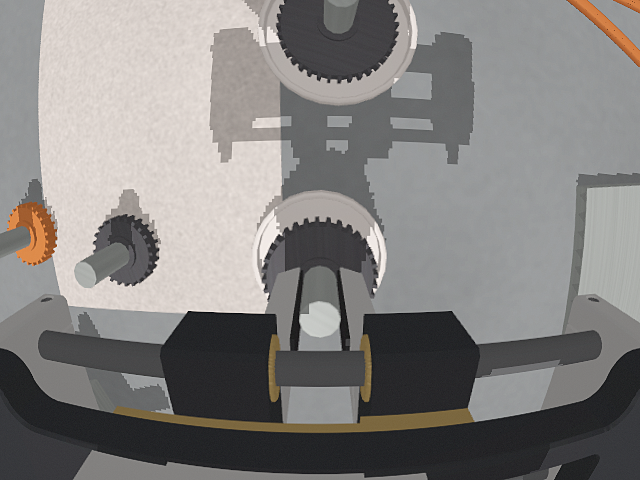

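L is centred over its tray (rim columns 254–387, far rim at row 191). The M shaft top is at (85,275). Lowering.

>>> drive_tool(dp=[[0, 0, 0], [0, 0, -1], [0, 0, -2], [0, 0, -3], [0, 0, -3.5], [0, 0, -3.8], [0, 0, -3.95], [0, 0, -4.05], [0, 0, -4.12], [0, 0, -4.18], [0, 0, -4.18]], turn=[0, 0, 0, 0, 0, 0, 0, 0, 0, 0, 0])

```text
clock: 14.4
eef_pos: [0.5787, -0.3816, 0.0265]
orientation: [0.0, 0.707, 0.707, 0.0]
contact_force: [-2.5, 2.0, 3.1]
width: 0.186
```

```bash
python3 -c "
from h import *
print([wc('w5',p,z) for p,z in(((320,191),.012),((254,255),.012),((387,255),.012),((85,275),.062),((125,250),.010))])"
```

```text
[array([ 0.5774, -0.3369]), array([ 0.534 , -0.3789]), array([ 0.6215, -0.3788]), array([ 0.4352, -0.3781]), array([ 0.4364, -0.3771])]
```

Contact is light (3 N up). Releasing, then on to M at (0.4355, -0.378).

>>> drive_tool(dp=[[0, 0, 0], [0, 0, 0], [0, 0, 0], [0, 0, 0], [0, 0, 0], [0, 0, 1], [0, 0, 3], [0, 0, 6], [0, 0, 9], [0, 0, 10.5], [0, 0, 10.5]], turn=[0, 0, 0, 0, 0, 0, 0, 0, 0, 0, 0], jaw=0.3)

```text
clock: 15.5
eef_pos: [0.5792, -0.382, 0.1333]
orientation: [0.002, 0.707, 0.707, 0.0]
contact_force: [-0.2, 0.3, -0.1]
width: 0.698
```

```bash
python3 -c "
from h import *
snap('w6')"
```

```text
(no output)
```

View pics/w6.png

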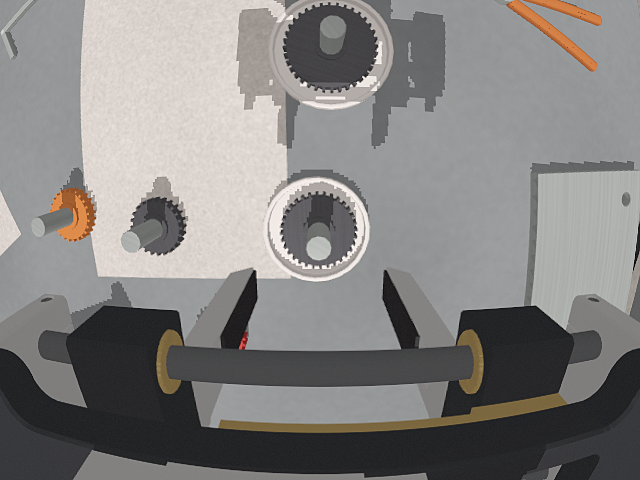

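L lies centred in its tray (disc at (320,230)). Next is M.

>>> drive_tool(dp=[[-1, 0, 0], [-3, 0.1, 0], [-6, 0.2, 0], [-9, 0.3, 0], [-11.5, 0.35, 0], [-13.5, 0.35, 0], [-14.3, 0.35, 0], [-14.3, 0.35, 0], [-14.3, 0.35, -2], [-14.3, 0.35, -5], [-14.3, 0.35, -8], [-14.3, 0.35, -10], [-14.3, 0.35, -10.8], [-14.3, 0.35, -10.8], [-14.3, 0.35, -10.8]], turn=[0, 0, 0, 0, 0, 0, 0, 0, 0, 0, 0, 0, 0, 0, 0])

```text
clock: 17.05
eef_pos: [0.4362, -0.3783, 0.0234]
orientation: [0.001, 0.707, 0.707, 0.0]
contact_force: [-0.0, 0.6, 0.3]
width: 0.696
```

>>> drive_tool(dp=[[0, 0, 0], [0, 0, 0], [0, 0, 0], [0, 0, 0], [0, 0, 0], [0, 0, 0], [0, 0, 0], [0, 0, 0], [0, 0, 0], [0, 0, 0]], turn=[0, 0, 0, 0, 0, 0, 0, 0, 0, 0], jaw=1.0)

```text
clock: 18.05
eef_pos: [0.4354, -0.378, 0.0227]
orientation: [-0.0, 0.707, 0.707, -0.0]
contact_force: [-2.9, 0.3, 2.8]
width: 0.19
```

>>> drive_tool(dp=[[0, 0, 0.5], [0, 0, 2], [0, 0, 4], [0, 0, 6], [0, 0, 8], [0, 0, 10], [0, 0, 10.5], [0, 0, 10.5]], turn=[0, 0, 0, 0, 0, 0, 0, 0])

```text
clock: 18.85
eef_pos: [0.4357, -0.3781, 0.1286]
orientation: [0.001, 0.707, 0.707, 0.0]
contact_force: [0.8, -0.2, -4.8]
width: 0.185
```

>>> drive_tool(dp=[[0, 1, 0], [0, 3, 0], [0, 6, 0], [0, 10, 0], [0, 14, 0], [0, 18, 0], [0, 22, 0], [0, 26, 0], [1, 30, 0], [2, 34, 0], [3, 38, 0], [4, 42, 0], [5, 46, 0], [6.5, 50, 0], [8, 54, 0], [9.5, 57, 0], [10.5, 59, 0], [11, 60, 0], [11, 60, 0], [11, 60, 0]], turn=[0, 0, 0, 0, 0, 0, 0, 0, 0, 0, 0, 0, 0, 0, 0, 0, 0, 0, 0, 0])

```text
clock: 20.85
eef_pos: [0.5449, 0.2213, 0.1271]
orientation: [-0.0, 0.707, 0.707, -0.001]
contact_force: [-0.7, -0.3, -4.1]
width: 0.186
```

```bash
python3 -c "
from h import *
snap('w7')"
```

```text
(no output)
```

View pics/w7.png

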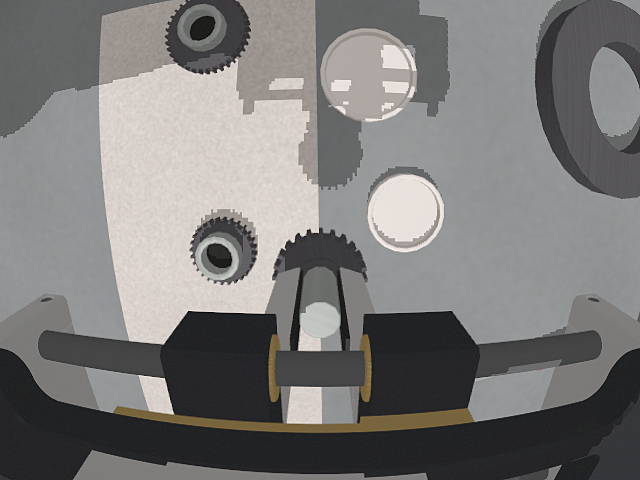

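The wrist view shows the empty M tray at (369,75), with its rim spanning 321–417 and 28–122. The S tray is at (406,211), spanning 368–444 and 173–251. The M gear is held upright.

```bash
python3 -c "
from h import *
for q in (((321,73),(417,75),(369,28),(369,122)),((368,211),(444,212),(404,174),(406,251))):
  a=[wc('w7',p,.012) for p in q]; print(a,(a[0]+a[1])/2,(a[2]+a[3])/2)"
```

```text
[array([0.5458, 0.3496]), array([0.6224, 0.3509]), array([0.5839, 0.3886]), array([0.5834, 0.3107])] [0.5841  0.35025] [0.58365 0.34965]
[array([0.5837, 0.2394]), array([0.6484, 0.2392]), array([0.6124, 0.2699]), array([0.6172, 0.2055])] [0.61605 0.2393 ] [0.6148 0.2377]
```

>>> drive_tool(dp=[[0.5, 1, 0], [1, 3, 0], [2, 6, 0], [3, 9, 0], [3.6, 11.5, 0], [3.85, 12.8, 0], [3.85, 12.8, 0], [3.85, 12.8, 0], [3.85, 12.8, -2], [3.85, 12.8, -4], [3.85, 12.8, -6], [3.85, 12.8, -6], [3.85, 12.8, -6]], turn=[0, 0, 0, 0, 0, 0, 0, 0, 0, 0, 0, 0, 0])

```text
clock: 22.2
eef_pos: [0.5843, 0.3493, 0.0684]
orientation: [0.0, 0.707, 0.707, 0.0]
contact_force: [0.5, -0.3, -3.6]
width: 0.186
```

```bash
python3 -c "
from h import *
snap('w8')"
```

```text
(no output)
```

View pics/w8.png

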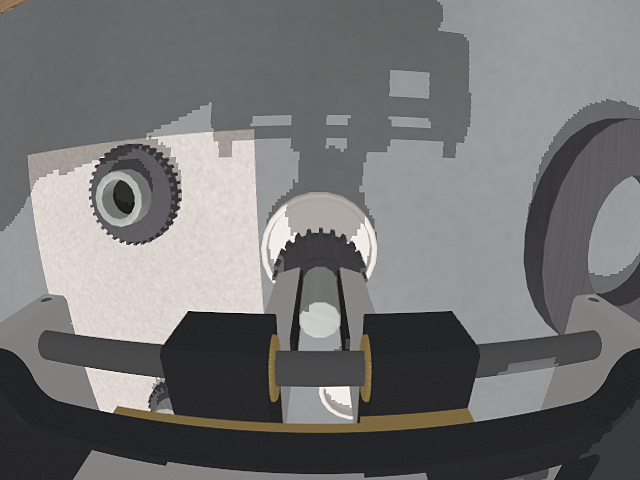

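M is centred over its tray (rim columns 261–377). The bored gear at (135,194) is clear of the gripper.

>>> drive_tool(dp=[[0, 0, -1], [0, 0, -2], [0, 0, -3], [0, 0, -3.5], [0, 0, -3.8], [0, 0, -3.95], [0, 0, -4.05], [0, 0, -4.12], [0, 0, -4.19], [0, 0, -4.19], [0, 0, -4.19]], turn=[0, 0, 0, 0, 0, 0, 0, 0, 0, 0, 0])

```text
clock: 23.35
eef_pos: [0.5842, 0.3501, 0.0267]
orientation: [0.0, 0.707, 0.707, 0.0]
contact_force: [-4.5, -3.1, 5.4]
width: 0.188
```

>>> drive_tool(dp=[[0, 0, 0], [0, 0, 0], [0, 0, 0], [0, 0, 0], [0, 0, 0], [0, 0, 1], [0, 0, 3], [0, 0, 6], [0, 0, 9], [0, 0, 10.5], [0, 0, 10.5]], turn=[0, 0, 0, 0, 0, 0, 0, 0, 0, 0, 0], jaw=0.3)

```text
clock: 24.45
eef_pos: [0.5848, 0.3504, 0.1334]
orientation: [0.001, 0.707, 0.707, 0.002]
contact_force: [-0.4, -0.6, -0.2]
width: 0.697
```

```bash
python3 -c "
from h import *
snap('w9')"
```

View pics/w9.png

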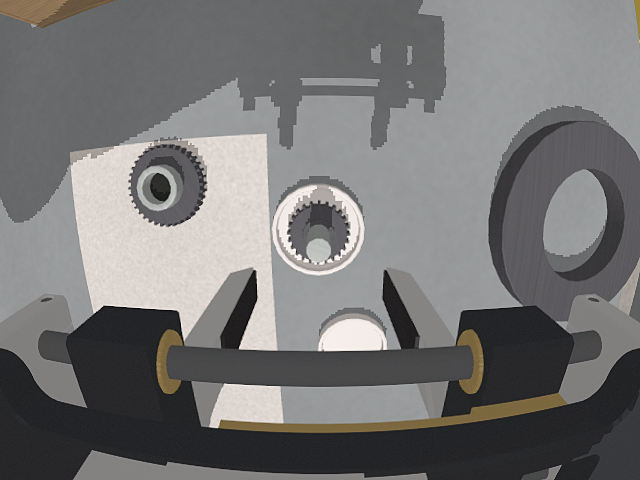

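M lies in its tray (disc at (320,230)). Now above S to confirm its position.

>>> drive_tool(dp=[[-0.5, -1, 0], [-1.5, -3, 0], [-2.5, -6, 0], [-4, -10, 0], [-5.5, -14, 0], [-7, -18, 0], [-8.5, -22, 0], [-10, -26, 0], [-11.5, -30, 0], [-13, -34, 0], [-14, -38, 0], [-14.2, -40.5, 0], [-14.2, -41.8, 0], [-14.2, -41.8, 0], [-14.2, -41.8, 0]], turn=[0, 0, 0, 0, 0, 0, 0, 0, 0, 0, 0, 0, 0, 0, 0])

```text
clock: 26.0
eef_pos: [0.4419, -0.0673, 0.1301]
orientation: [-0.001, 0.707, 0.707, -0.0]
contact_force: [0.1, 0.3, 0.8]
width: 0.702
```

```bash
python3 -c "
from h import *
snap('w10')"
```

```text
(no output)
```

View pics/w10.png

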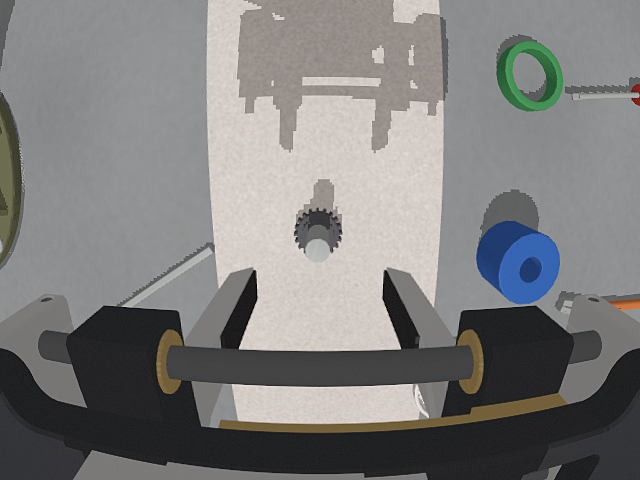

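The S shaft top is at (317,250), within about 1 mm of the centred position seen after releasing M. Going down.

>>> drive_tool(dp=[[-0.1, 0, -2], [-0.1, 0, -5], [-0.1, 0, -8], [-0.1, 0, -10], [-0.1, 0, -10.8], [-0.1, 0, -10.8], [-0.1, 0, -10.8]], turn=[0, 0, 0, 0, 0, 0, 0])

```text
clock: 26.75
eef_pos: [0.4415, -0.0677, 0.0235]
orientation: [0.0, 0.707, 0.707, 0.0]
contact_force: [-0.5, -0.4, 0.2]
width: 0.703
```

>>> drive_tool(dp=[[0, 0, 0], [0, 0, 0], [0, 0, 0], [0, 0, 0], [0, 0, 0], [0, 0, 0], [0, 0, 0], [0, 0, 0], [0, 0, 0], [0, 0, 0]], turn=[0, 0, 0, 0, 0, 0, 0, 0, 0, 0], jaw=1.0)

```text
clock: 27.75
eef_pos: [0.4409, -0.068, 0.0227]
orientation: [-0.0, 0.707, 0.707, -0.0]
contact_force: [-0.7, -0.9, 0.3]
width: 0.187
```

>>> drive_tool(dp=[[0, 0, 0.5], [0, 0, 2], [0, 0, 4], [0, 0, 6], [0, 0, 8], [0, 0, 10], [0, 0, 10.5], [0, 0, 10.5]], turn=[0, 0, 0, 0, 0, 0, 0, 0])

```text
clock: 28.55
eef_pos: [0.4412, -0.068, 0.1281]
orientation: [0.001, 0.707, 0.707, 0.0]
contact_force: [-1.9, -1.0, -1.6]
width: 0.184
```

>>> drive_tool(dp=[[0.5, 1, 0], [1.5, 3, 0], [3, 6, 0], [5, 9.5, 0], [7, 13, 0], [9, 16.5, 0], [11, 20, 0], [13, 23.5, 0], [15, 26.5, 0], [16.5, 29, 0], [17.45, 30.65, 0], [17.45, 30.65, 0], [17.45, 30.65, 0], [17.45, 30.65, -2], [17.45, 30.65, -4], [17.45, 30.65, -6], [17.45, 30.65, -6], [17.45, 30.65, -6]], turn=[0, 0, 0, 0, 0, 0, 0, 0, 0, 0, 0, 0, 0, 0, 0, 0, 0, 0])

```text
clock: 30.35
eef_pos: [0.6154, 0.2381, 0.0681]
orientation: [-0.0, 0.707, 0.707, -0.0]
contact_force: [0.6, -0.1, -1.2]
width: 0.182
```

```bash
python3 -c "
from h import *
snap('w11')"
```

```text
(no output)
```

View pics/w11.png

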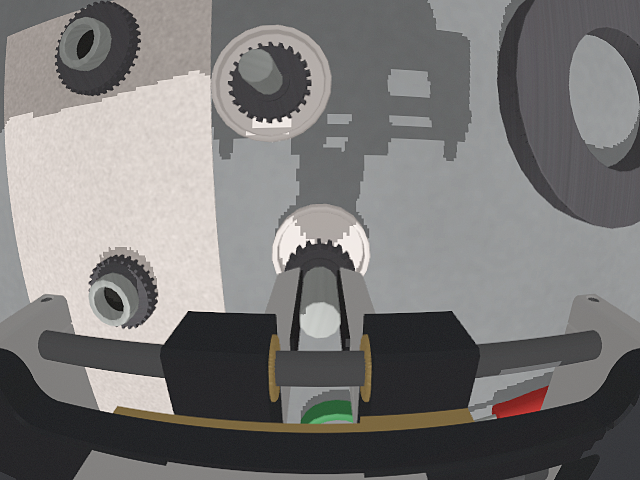

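S is centred over its tray (rim columns 272–370). M sits in its own tray at (270,83). Lowering.

>>> drive_tool(dp=[[0, 0, -1], [0, 0, -2], [0, 0, -3], [0, 0, -3.5], [0, 0, -3.8], [0, 0, -3.95], [0, 0, -4.05], [0, 0, -4.12], [0, 0, -4.19], [0, 0, -4.19], [0, 0, -4.19]], turn=[0, 0, 0, 0, 0, 0, 0, 0, 0, 0, 0])

```text
clock: 31.5
eef_pos: [0.6157, 0.2386, 0.0267]
orientation: [0.0, 0.707, 0.707, 0.0]
contact_force: [-2.9, 0.0, 5.1]
width: 0.18
```

>>> drive_tool(dp=[[0, 0, 0], [0, 0, 0], [0, 0, 0], [0, 0, 0], [0, 0, 0], [0, 0, 1], [0, 0, 3], [0, 0, 6], [0, 0, 9], [0, 0, 12], [0, 0, 15], [0, 0, 17], [0, 0, 17], [0, 0, 17]], turn=[0, 0, 0, 0, 0, 0, 0, 0, 0, 0, 0, 0, 0, 0], jaw=0.3)

```text
clock: 32.9
eef_pos: [0.6153, 0.2385, 0.1957]
orientation: [0.0, 0.707, 0.707, 0.0]
contact_force: [-0.7, -0.9, -0.7]
width: 0.7
```

```bash
python3 -c "
from h import *
from rig import camera
snap('w12')
a=camera('side');b=camera('scene');cv2.imwrite('pics/side9.png',a);cv2.imwrite('pics/scene9.png',b)"
```

```text
(no output)
```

View pics/w12.png

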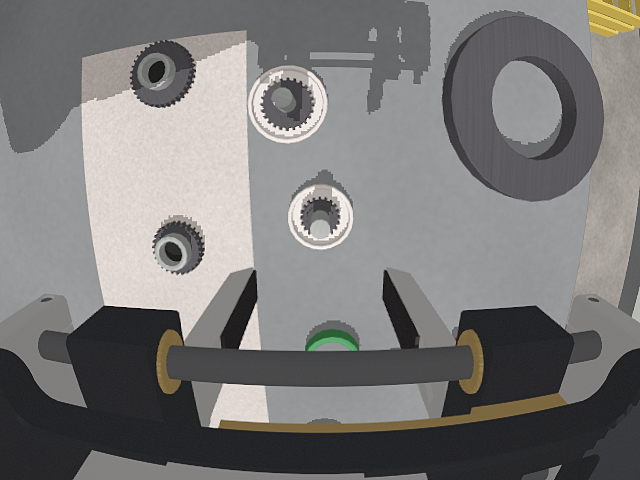

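View pics/side9.png

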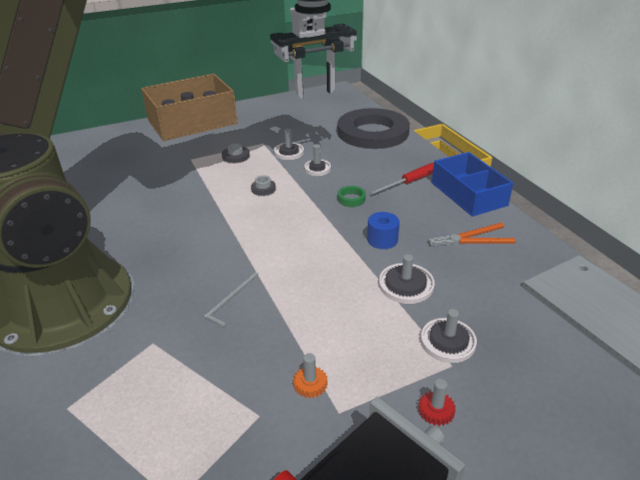

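View pics/scene9.png

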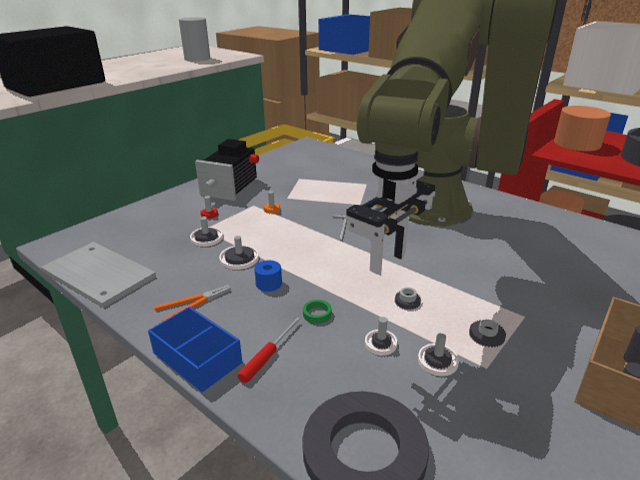

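All four gears stand shaft up, centred in their trays. In the side view they are at (406,280), (449,338), (289,148) and (317,166). The bored, orange and red gears are where they were, and the gripper is clear.

```bash
python3 -c "
from rig import *
print(job_done(), state()['clock'])"
```

```text
the job is handed in; nothing more can be done
the job is handed in; nothing more can be done
```

All four shaft gears are in their matching trays, placed in order XL, L, M, S, and I handed the job in at about 33 s of the 93 s allowed. Each was gripped by its shaft, lowered until light contact (3–6 N upward), and only then released.

- **Placement:** The final wrist, side and scene pictures show each gear centred in its own tray, flat and shaft up.
- **Left alone:** The two bored gears and the orange and red look-alikes are where they lay. The gripper was open and clear, at a height of about 0.2 m.
- **Disagreements:** The fixed cameras differed from each other by 3–5 mm on shaft tops and up to about 8 mm on the trays. I used the wrist camera for the final positions. No check failed.

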